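# Hang the sole-height gauge plates on the display hook, thickest first

### The job

Hang the three grey gauge plates from the rack on the steel hook by their hand openings, one at a time: the thickest first, then the middle one, the thinnest last. Then push them back along the hook so that all three hang upright, face to face, with the thickest flat against the post, and let go. Leave the canister, the heel housing and the mallet where they are.

Things in the scene. Friction and masses are not known exactly. Their poses are not given: they have to be found in the camera images.
- plate_p_bar (a point): Grey nylon gauge plate, 90 mm wide, 142 tall; 20, 15 or 10 thick, each once among the three. Which one this is is not told: pinch it across its faces to feel it, or look. Point: centre of its top bar (the handle: 90 wide, 42 high, full thickness), 21 below the top edge, 121 above its foot. x across the thickness, y along the width, z up. It stands in any of the rack's slots.
- plate_q_bar (a point): Grey nylon gauge plate, 90 mm wide, 142 tall; 20, 15 or 10 thick, each once among the three. Which one this is is not told: pinch it across its faces to feel it, or look. Point: centre of its top bar (the handle: 90 wide, 42 high, full thickness), 21 below the top edge, 121 above its foot. x across the thickness, y along the width, z up. 0.1 to 0.3 kg, by thickness.
- plate_r_bar (a point): Grey nylon gauge plate, 90 mm wide, 142 tall; 20, 15 or 10 thick, each once among the three. Which one this is is not told: pinch it across its faces to feel it, or look. Point: centre of its top bar (the handle: 90 wide, 42 high, full thickness), 21 below the top edge, 121 above its foot. x across the thickness, y along the width, z up. 
- plate_p: The same plate as plate_p_bar, at the middle of its foot; all three plates have this outline. From the foot up: tongue (60 mm wide, 20 high, 8 thick on all), solid part (90 wide, 46 high), rectangular hand opening right through (40 wide, 34 high, a 25 mm strip on either side), top bar (90 wide, 42 high).
- rack: Fixed wooden block, 190 x 120 x 30 mm high, origin at the centre of its underside, with three identical slots (10 mm wide, 63 long, 22 deep) at -62, 0 and +62 mm along its x. A plate's tongue stands in each, its solid part on the block's top, its thickness along the rack's x. Plates lift straight up.
- hook_root (a point): Fixed steel hook on a post. Point on the post's front face, mid-width of the arm, level with the arm's top (165 mm above the counter). The arm, a flat bar 14 mm wide and 8 thick, runs level from here along -x for 150 mm to its upturned end. y across the arm, z up. Post 60 mm wide, 30 deep, ending 4 mm above the arm's top. A hung plate's bar rests on the arm, its thickness along the arm.
- hook_tip (a point): Top of the hook's upturned free end: 12 mm above the arm's top, 153 mm along -x from hook_root, same axes. The end piece is 6 mm thick along the arm and 14 mm wide. Nothing stands above or around the arm; the post's foot (110 mm wide, 8 thick) lies beyond the post, towards +x.
- canister_mid (a point): Bystander: steel screw-top canister, 92 mm across, 113 mm tall, silver lid; the point is half-way up. Leave alone.
- housing_mid (a point): Bystander: white nylon binding heel housing, about 75 x 56 x 53 mm high; the point is 25 mm above the counter. Leave alone.
- mallet_mid (a point): Bystander: green mallet lying on its side, 243 mm long along its x (head at +x, 95 mm long, 56 mm across); the point is near the middle, 28 mm above the counter. Leave alone.
Not all that is in view belongs to the job. Leave any red look-alike of the plate_p alone.

How it is judged:
By the outcome, as a careful person would: the job done as asked, in the order asked, and still so for the second after the job is handed in, with the robot touching nothing.
It also fails if it takes over 72 s, if anything falls off the work surface, if the arm or the gripper's body presses on something with over 40 N, if the wrist force passes 120 N, or if a joint passes its speed limit or range.

### The arm

A 6-joint arm with a two-finger parallel gripper is mounted at the origin on the work surface. World frame = base frame: x ahead of the robot, y to its left, z up, the work surface at z = 0. Lengths are in m, angles in rad, forces in N, time in s.
With the tool pointing down it reaches from about 0.325 to 0.9 m from the base axis. Payload 6.1 kg.
Tool frame: the origin (TCP) lies midway between the tips of the shut fingers; the grasp point (between the pads) lies 19 mm behind it; z points along the fingers, y is the line along which they close (so a half turn about z gives the same grasp; the last joint's range is limited). The gripper opens to 85 mm and grips with 20 to 120 N. Pads are 22 mm wide; open, the fingers measure 114 mm over their backs; the gripper's body (76 mm by 85 mm) begins 54 mm behind the grasp point. The pads swing forward as they close: fully open they stand 13 mm farther back than shut.
Start: joints at [-0.126, 0.22, 1.526, -0, 1.395, -0.126], TCP at [0.625, -0, 0.231] pointing down, gripper open.
Joint ranges: [-2.98, 2.98], [-0.91, 2.08], [0.09, 2.57], [-1.24, 4.39], [0.2, 2.65], [-2.68, 2.68]. Speed limits (rad/s): [2.57, 2.57, 3.01, 3.14, 3.14, 3.14].

### API

Orientations are given as [roll, pitch, yaw] about the fixed x, y, z axes, in that order (R = Rz(yaw) Ry(pitch) Rx(roll)).
In Python, from plant import movep, move_l, set_joints, gripper_to, hold, inverse_kinematics, observe, get_image, get_calibration, Unreachable, job_done gives the robot as it stands. Calls block until the motion is done:
- movep(position, orientation): joint-space move of the TCP to a pose.
- move_l(position, feed=0.15, rotation=None, max_force=None): straight line of the TCP; rotation=None keeps the orientation; feed is the mean speed in m/s. With max_force (N) it stops when the force on the tool has changed by that much, and returns True; else False.
- set_joints(angles): joint-space move.
- gripper_to(opening, f_grip=None): finger opening in m; f_grip is the grip in N (None keeps the last); returns when the fingers have stopped.
- hold(seconds).
- inverse_kinematics(position, orientation): joint angles nearest the present ones, or None.
- observe(): the state.
- get_image(name): name is "scene" or "side" or "wrist"; returns (picture, depth): 400x640x3 uint8, red, green, blue; 400x640 float32, m along the optical axis (not along the pixel's ray), 0 where there is no reading.
- get_calibration(name): a dict with "intrinsics" (3x3 intrinsics, pixels), "world_from_camera" (4x4, takes a point from camera to world coordinates). Camera axes: x right, y down, z forward; pixel columns grow to the right and rows downward; lengths in m; the calibration is good to about 2 mm. The wrist camera is an equidistant fisheye: a pixel r from the principal point sees the ray r / f radians off the axis. A picture is of the moment at which its call begins: read the wrist's pose just before it. get_calibration takes no time and is no camera call; for the wrist camera it gives the pose at the moment of the call.
A pose or a line that the arm cannot do raises Unreachable and nothing moves.
- job_done(): hands the job in; it is judged then, once.
The state is a dict: "time_s": time; "q": joint angles; "joint_velocities": joint speeds; "joint_torque": joint torques, N m; "eef_pos": TCP position; "tcp_rot": TCP orientation; "ft_force": force on the tool from outside, world axes, zero at the start; "torque": the same for the moment, N m; "opening": finger opening in m; "grasp_force": force on a finger pad.
Only numpy, scipy, OpenCV 4.12 (cv2) and the standard library are available. Lean on these libraries where they do the work, as an engineer would, in place of code of your own. Each camera call takes 0.05 s, during which the arm holds its last target. There are 200 camera calls.

## Working session

There is one attempt and no reset: what is moved stays moved. The work goes in short steps, each a Python script; the robot and the scene stay as the last script left them, time stands still between calls to the robot, and variables do not carry over. Pictures are saved under pics/ and viewed, at most 10 in all, crops included, and the job is handed in when it is done.

```bash
ls; mkdir -p pics
python3 - <<'E'
from plant import *
import cv2, numpy as np
for n in ("scene","side"):
    im,d=get_image(n); cv2.imwrite(f"pics/{n}0.png",im[:,:,::-1]); np.save(f"pics/{n}0.npy",d)
    c=get_calibration(n); print(n,c["intrinsics"],c["world_from_camera"])
o=observe(); print(o["time_s"],o["eef_pos"],o["tcp_rot"],o["opening"])
E
```

```text
pics
scene [[443.98815921   0.         314.47006487]
 [  0.         443.98815921 203.46079608]
 [  0.           0.           1.        ]] [[-0.79818451  0.43671382 -0.41494882  1.01144413]
 [ 0.60211394  0.55664583 -0.5723672   0.66584906]
 [-0.01898113 -0.70670111 -0.70725756  0.87448128]
 [ 0.          0.          0.          1.        ]]
side [[471.49763917   0.         323.07886709]
 [  0.         471.49763917 194.7043482 ]
 [  0.           0.           1.        ]] [[-0.94151845 -0.24986766  0.22607335  0.32116318]
 [-0.33670607  0.72375167 -0.60233922  0.76296644]
 [-0.01311588 -0.64323376 -0.76555751  0.99636254]
 [ 0.          0.          0.          1.        ]]
0.1 [6.24448324e-01 7.34049636e-05 2.30304520e-01] [-3.13982367e+00 -2.30001824e-04  1.57082772e+00] 0.08536250721693213
```

View pics/scene0.png

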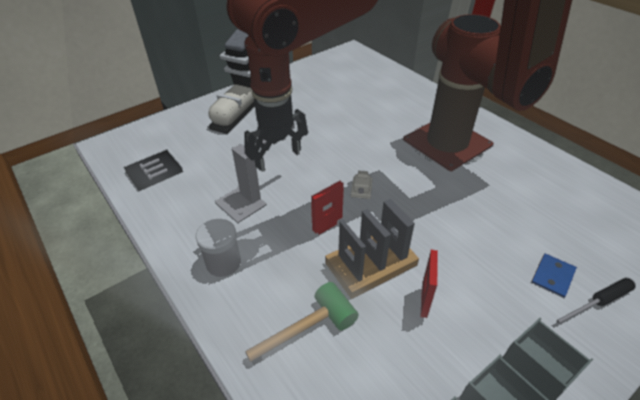

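View pics/side0.png

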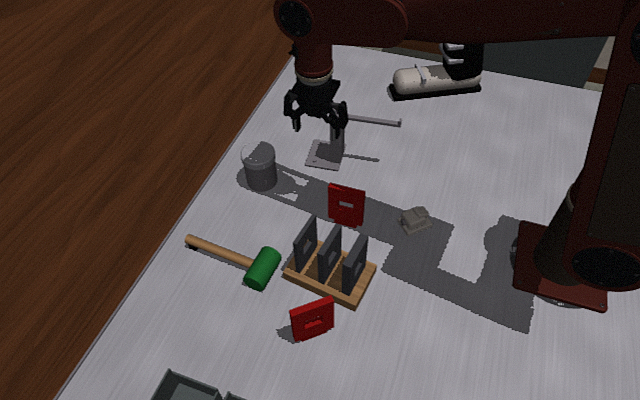

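The scene picture shows three grey plates in the rack at (350,250), (375,238) and (397,230). The red look-alikes are at (327,207) and (430,283). The hook post is at (246,180), the canister at (218,248) and the mallet head at (337,306). Next I'll fuse the depth from both views into a top-down map.

```bash
cat > h.py <<'E'
import numpy as np, cv2
from plant import *
def cloud(n,d):
    c=get_calibration(n);K=c["intrinsics"];T=c["world_from_camera"]
    v,u=np.mgrid[:400,:640]
    p=np.stack([(u-K[0,2])/K[0,0]*d,(v-K[1,2])/K[1,1]*d,d],-1)
    P=p@T[:3,:3].T+T[:3,3]; P[d<=0]=np.nan
    return P
E
python3 - <<'E'
from h import *
S={n:cloud(n,np.load(f"pics/{n}0.npy")) for n in("scene","side")}
for n,pts in(("scene",[(350,250),(375,238),(397,230),(327,207),(430,283),(246,180),(240,205),(218,248),(337,306),(362,185),(372,272)]),("side",[(306,243),(330,250),(355,265),(346,205),(313,320),(337,140),(375,121),(398,123),(260,170),(262,268),(330,285),(414,218)])):
    for u,v in pts: print(n,u,v,S[n][v,u].round(3))
# top-down height map, 1mm/px, x 0.3..0.9 (down->?), both views side by side
out=[]
for n in S:
    P=S[n].reshape(-1,3); P=P[np.isfinite(P).all(1)]
    out.append(P)
np.savez("pics/c.npz",a=out[0],b=out[1])
P=np.vstack(out); m=(P[:,2]>.008)&(P[:,2]<.3)&(P[:,0]>.2)&(P[:,0]<1)&(abs(P[:,1])<.6)
P=P[m]; P=P[np.argsort(P[:,2])]
im=np.full((600,800,3),255,np.uint8)
col=cv2.applyColorMap((np.clip(P[:,2]/.2,0,1)*255).astype(np.uint8)[:,None],cv2.COLORMAP_JET)[:,0]
i=(P[:,0]-.2)*1000; j=(.6-P[:,1])*500
for a,b,c in zip(i,j,col): cv2.circle(im,(int(a),int(b)),1,c.tolist(),-1)
im=cv2.resize(im[:, :],(800,600)); cv2.imwrite("pics/top.png",im)
E
```

```text
scene 350 250 [0.545 0.165 0.032]
scene 375 238 [0.527 0.224 0.118]
scene 397 230 [0.468 0.233 0.112]
scene 327 207 [ 0.481 -0.008  0.002]
scene 430 283 [0.536 0.39  0.142]
scene 246 180 [ 0.64  -0.152  0.089]
scene 240 205 [ 0.669 -0.156  0.01 ]
scene 218 248 [0.816 0.027 0.111]
scene 337 306 [0.677 0.276 0.053]
scene 362 185 [0.379 0.018 0.045]
scene 372 272 [0.547 0.245 0.031]
side 306 243 [0.593 0.164 0.032]
side 330 250 [0.509 0.225 0.131]
side 355 265 [0.447 0.242 0.128]
side 346 205 [ 0.545 -0.007 -0.001]
side 313 320 [0.499 0.363 0.068]
side 337 140 [ 0.617 -0.144  0.096]
side 375 121 [ 0.523 -0.179  0.162]
side 398 123 [ 0.464 -0.192  0.161]
side 260 170 [0.778 0.019 0.083]
side 262 268 [0.658 0.277 0.056]
side 330 285 [0.5   0.253 0.029]
side 414 218 [0.359 0.014 0.048]
```

View pics/top.png

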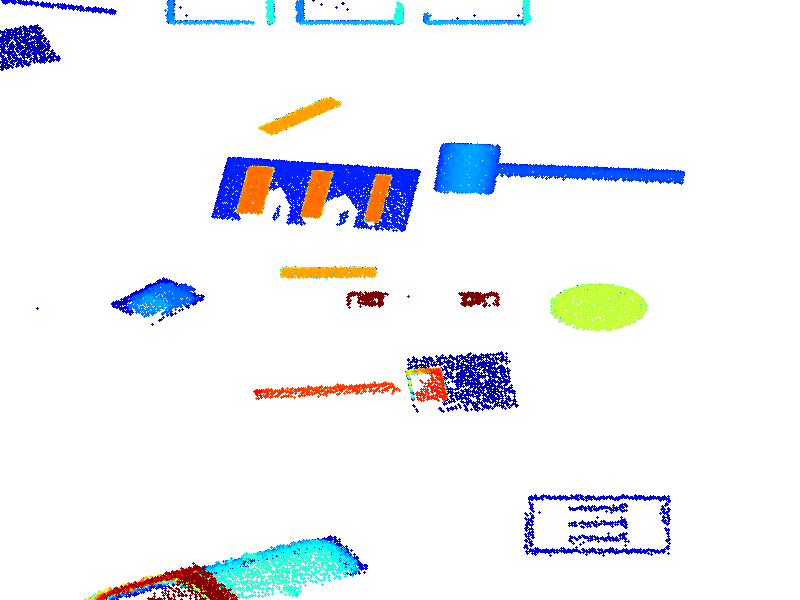

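The top-down map shows three plates in the rack at x≈0.45, 0.52 and 0.58, and they get thinner towards +x. The red plates stand apart from the rack, at map pixels (300,116) and (328,272). Next: precise fits.

Run:
```python
from h import *
Z=np.load("pics/c.npz")
def rect(P,lab):
    r=cv2.minAreaRect((P[:,:2]*1000).astype(np.float32)); print(lab,len(P),"c",np.round(r[0],1),"s",np.round(r[1],1),"ang",round(r[2],2),"z",np.percentile(P[:,2],[5,50,95]).round(4))
box={"A":(.42,.485,.16,.28),"B":(.49,.545,.16,.28),"C":(.555,.6,.15,.28)}
for k in"ab":
    P=Z[k]
    for L,(x0,x1,y0,y1) in box.items():
        m=(P[:,0]>x0)&(P[:,0]<x1)&(P[:,1]>y0)&(P[:,1]<y1)&(P[:,2]>.147)&(P[:,2]<.16); 
        if m.sum()>5: rect(P[m],k+L)
    m=(P[:,0]>.4)&(P[:,0]<.63)&(P[:,1]>.12)&(P[:,1]<.3)&(P[:,2]>.025)&(P[:,2]<.036); rect(P[m],k+" rack")
    m=(P[:,0]>.44)&(P[:,0]<.592)&(P[:,1]>-.22)&(P[:,1]<-.15)&(P[:,2]>.15)&(P[:,2]<.19)
    if m.sum()>10:
        Q=P[m]; rect(Q,k+" arm"); print(np.polyfit(Q[:,0],Q[:,1],1)); t=Q[Q[:,0]<.465]; print("tip zmax",t[:,2].max(),t[:,0].min(), t[t[:,2]>.172].mean(0) if (t[:,2]>.172).any() else None)
    m=(P[:,0]>.6)&(P[:,0]<.66)&(P[:,1]>-.24)&(P[:,1]<-.12)&(P[:,2]>.163)&(P[:,2]<.175); 
    if m.sum()>10: rect(P[m],k+" posttop")
    m=(P[:,0]>.59)&(P[:,0]<.66)&(P[:,1]>-.24)&(P[:,1]<-.12)&(P[:,2]>.03)&(P[:,2]<.155);rect(P[m],k+" post")
    m=(P[:,2]<.003)&(P[:,2]>-.01)&(P[:,0]>.4)&(P[:,0]<.7)&(abs(P[:,1])<.3);print("table",np.median(P[m,2]))
im=[cv2.resize(cv2.imread("pics/scene0.png")[185:305,310:430],(600,600),interpolation=2)]
cv2.imwrite("pics/crop1.png",im[0])
```

```text
aA 312 c [456.8 219.5] s [91.6 21.8] ang 81.79 z [0.1487 0.1526 0.1545]
aB 261 c [517.5 210.6] s [90.9 17.9] ang 82.19 z [0.1478 0.1524 0.1545]
aC 201 c [578.9 202.7] s [90.7 12.5] ang 82.44 z [0.1482 0.1523 0.155 ]
a rack 1538 c [518.  211.6] s [122.7 192.8] ang 81.61 z [0.0276 0.0307 0.0339]
a arm 29 c [ 521.8 -177.6] s [131.5  15.6] ang 0.31 z [0.1604 0.1652 0.1725]
[ 0.06076868 -0.21076643]
tip zmax 0.17748654639710715 0.4561148065634726 [ 0.45747762 -0.18320068  0.17562236]
a posttop 136 c [ 629.7 -170.4] s [28.6 62.6] ang 4.63 z [0.164  0.1694 0.1718]
a post 730 c [ 628.5 -171. ] s [33.7 66.4] ang 6.21 z [0.0368 0.0956 0.1486]
table 0.0006099623186698322
bA 366 c [453.7 219.6] s [91.8 21.2] ang 82.13 z [0.1487 0.1521 0.1546]
bB 269 c [515.3 211.4] s [90.8 16.6] ang 82.54 z [0.1483 0.1518 0.1545]
bC 183 c [576.3 201.9] s [93.9 12.4] ang 82.68 z [0.1485 0.1517 0.154 ]
b rack 1910 c [515.  211.2] s [123.3 191.7] ang 81.95 z [0.0269 0.03   0.0335]
b arm 304 c [ 524.1 -182.7] s [138.1  22.6] ang 7.18 z [0.1578 0.1636 0.1688]
[ 0.10691856 -0.23622698]
tip zmax 0.1784698468997694 0.4548662452006873 [ 0.45849773 -0.18701576  0.17561497]
b posttop 12 c [ 629.  -167.3] s [12.5 40.7] ang 14.88 z [0.1654 0.1672 0.1702]
b post 320 c [ 624.5 -167.2] s [31.2 58.9] ang 6.0 z [0.0341 0.0724 0.1294]
table -0.00025914867646292805
```

View pics/crop1.png

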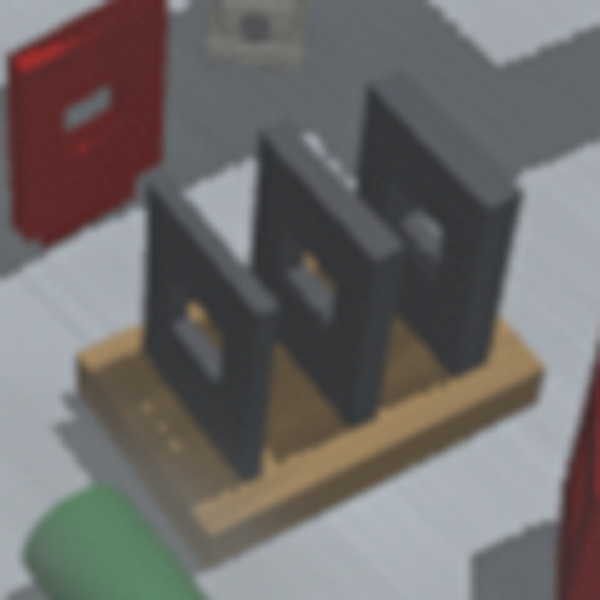

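The crop shows the thick plate at top right (440,140), the middle one at (330,190) and the thin one at (210,240). All three are grey and stand in the rack. The red plates are outside it. So A (x .455) is 20 mm, B is 15 mm and C is 10 mm. Next I'll refine the hook and rack positions with the wrist camera.

```bash
cat >> h.py <<'E'
def wcloud(d,c):
    K=c["intrinsics"];T=c["world_from_camera"]
    v,u=np.mgrid[:400,:640]
    a=(u-K[0,2])/K[0,0];b=(v-K[1,2])/K[1,1];r=np.hypot(a,b)+1e-9
    s=np.tan(np.minimum(r,1.4))/r
    P=np.stack([a*s*d,b*s*d,d],-1)@T[:3,:3].T+T[:3,3]; P[(d<=0)|(r>1.2)]=np.nan
    return P
def rect(P,lab):
    r=cv2.minAreaRect((P[:,:2]*1000).astype(np.float32)); print(lab,len(P),"c",np.round(r[0],1),"s",np.round(r[1],1),"ang",round(r[2],2),"z",np.percentile(P[:,2],[5,50,95]).round(4))
def sel(P,x0,x1,y0,y1,z0,z1):
    m=(P[:,0]>x0)&(P[:,0]<x1)&(P[:,1]>y0)&(P[:,1]<y1)&(P[:,2]>z0)&(P[:,2]<z1); return P[m]
E
python3 - <<'E'
from h import *
def look(k):
    c=get_calibration("wrist"); im,d=get_image("wrist"); cv2.imwrite(f"pics/w{k}.png",im[:,:,::-1])
    np.savez(f"pics/w{k}.npz",d=d,K=c["intrinsics"],T=c["world_from_camera"])
    P=wcloud(d,c).reshape(-1,3); P=P[np.isfinite(P).all(1)]; print(k,c["world_from_camera"].round(3).tolist(),c["intrinsics"][0].round(1))
    return P
P0=look("h"); 
movep([.54,-.13,.34],[np.pi,0,np.radians(95.5)]); P1=look("h2")
for P in(P0,P1):
    t=sel(P,.4,.7,-.3,.1,-.02,.02); print("table",np.median(t[:,2]))
    Q=sel(P,.48,.60,-.22,-.14,.155,.172)
    if len(Q)>10: rect(Q,"arm"); print(np.polyfit(Q[:,0],Q[:,1],1))
    Q=sel(P,.43,.49,-.22,-.14,.172,.185)
    if len(Q)>3: rect(Q,"tip")
    Q=sel(P,.60,.67,-.23,-.11,.163,.175)
    if len(Q)>10: rect(Q,"posttop")
print(observe()["time_s"])
movep([.50,.12,.30],[np.pi,0,np.radians(82)]); P2=look("r")
for L,(x0,x1,y0,y1) in {"A":(.42,.485,.16,.28),"B":(.49,.545,.16,.28),"C":(.555,.6,.15,.28)}.items():
    Q=sel(P2,x0,x1,y0,y1,.147,.16)
    if len(Q)>10: rect(Q,L)
print(observe()["time_s"])
E
```

```text
h [[1.0, 0.0, -0.002, 0.623], [-0.0, -0.952, -0.305, 0.079], [-0.002, 0.305, -0.952, 0.375], [0.0, 0.0, 0.0, 1.0]] [309.7   0.  318.2]
h2 [[0.995, 0.091, 0.028, 0.531], [0.095, -0.948, -0.303, -0.051], [-0.001, 0.304, -0.953, 0.484], [0.0, 0.0, 0.0, 1.0]] [309.7   0.  318.2]
table 0.0017371576283413681
arm 43 c [ 482.6 -186.3] s [ 5.8 15.5] ang 5.3 z [0.1638 0.1664 0.1673]
[-0.45126536  0.03192464]
tip 92 c [ 459.5 -188.3] s [ 8.1 16. ] ang 4.04 z [0.1726 0.1771 0.1791]
table 0.0017768937568918841
arm 1516 c [ 540.1 -180.3] s [121.4  15.7] ang 6.27 z [0.1614 0.1665 0.1678]
[ 0.10756324 -0.23705077]
tip 100 c [ 460.2 -188.7] s [ 6.6 15. ] ang 3.34 z [0.1729 0.1783 0.1797]
posttop 1499 c [ 620.9 -171.2] s [42.5 59.8] ang 5.44 z [0.1661 0.1705 0.1718]
0.9833
r [[0.99, -0.132, -0.043, 0.509], [-0.138, -0.943, -0.303, 0.198], [-0.001, 0.306, -0.952, 0.444], [0.0, 0.0, 0.0, 1.0]] [309.7   0.  318.2]
A 2060 c [455.  220.3] s [90.1 21.2] ang 81.83 z [0.152  0.1537 0.155 ]
B 1564 c [516.5 211.8] s [89.4 15.5] ang 82.82 z [0.1525 0.1537 0.1549]
C 1093 c [577.7 203.1] s [90.3 11.5] ang 82.18 z [0.1496 0.1536 0.1548]
2.0417
```

```bash
cat >> h.py <<'E'
root=np.array([.6135,-.1725]); hy=np.radians(6.0); e=np.array([np.cos(hy),np.sin(hy)])
ZR=.121; ZH=ZR+.055
def on(s,z): return [*(root-s*e),z]
def st(l):
    o=observe(); print(l,round(o["time_s"],2),np.round(o["eef_pos"],4),"op",round(o["opening"],4),"gf",round(o["grasp_force"],1) if np.isscalar(o["grasp_force"]) else o["grasp_force"],"ft",np.round(o["ft_force"],1))
def pick(xy,t):
    R=[np.pi,0,np.radians(82.1)]
    gripper_to(.045); movep([*xy,.19],R); move_l([*xy,ZR],.15,max_force=15); st("at bar")
    gripper_to(t-.004,40); st("gripped")
    move_l([*xy,ZR+.04],.1); move_l([*xy,ZR+.155],.25); st("lifted")
def carry(s):
    R=[np.pi,0,np.pi/2+hy]
    movep(on(195,ZR+.155) if s>1 else on(.195,ZR+.155),R)
    move_l(on(.195,ZH+.019),.2); st("before tip")
    move_l(on(s,ZH+.019),.12,max_force=12); st("over place")
def look(k):
    for n in("side","scene"):
        im,d=get_image(n); cv2.imwrite(f"pics/{n}{k}.png",im[:,:,::-1])
E
sed -i 's/movep(on(195,ZR+.155) if s>1 else on(.195,ZR+.155),R)/movep(on(.195,ZR+.155),R)/' h.py
python3 - <<'E'
from h import *
pick([.4553,.2198],.020)
carry(.015)
move_l(on(.015,ZH-.003),.04,max_force=4); st("down")
look("A"); c=get_calibration("wrist"); im,_=get_image("wrist"); cv2.imwrite("pics/wA.png",im[:,:,::-1])
a=cv2.imread("pics/sideA.png")[60:190,260:440]; cv2.imwrite("pics/cA.png",np.hstack([cv2.resize(a,(400,300)),cv2.resize(im[:,:,::-1],(400,300))]))
E
```

```text
at bar 3.79 [0.4566 0.2195 0.1223] op 0.0448 gf 0.0 ft [-0.3  1.1  0.3]
gripped 4.13 [0.4566 0.2201 0.1228] op 0.0198 gf 40.5 ft [ 0.5 -0.6  6. ]
lifted 5.29 [0.4545 0.2196 0.2741] op 0.0193 gf 40.0 ft [-0.3 -0.4 -2.7]
before tip 7.38 [ 0.4201 -0.1925  0.1956] op 0.0191 gf 40.0 ft [ 0.5  0.3 -1.6]
over place 9.03 [ 0.5982 -0.1742  0.195 ] op 0.0193 gf 40.0 ft [ 0.2  0.  -1.8]
down 9.49 [ 0.5984 -0.1741  0.1776] op 0.0196 gf 41.2 ft [-0.4 -0.8  3.6]
```

View pics/cA.png

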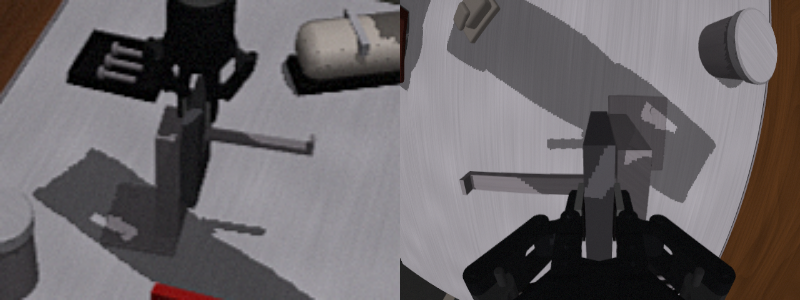

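The plate measures about 20 mm in the fingers. It rests on the arm at (180,160) in the left half of the picture, next to the post, with the arm running out to the right. The contact height matches the expected hanging height, so I'll release it and fetch B.

```bash
cat >> h.py <<'E'
def release(s,t):
    gripper_to(t+.009); hold(.2); move_l(on(s,ZH+.05),.12); move_l(on(s,ZR+.155),.25); st("released")
E
python3 - <<'E'
from h import *
release(.015,.020)
pick([.5165,.2113],.015)
carry(.0535)
move_l(on(.0535,ZH-.003),.04,max_force=3.5); st("down")
look("B"); im,_=get_image("wrist")
a=cv2.imread("pics/sideB.png")[60:190,260:440]; cv2.imwrite("pics/cB.png",np.hstack([cv2.resize(a,(400,300)),cv2.resize(im[:,:,::-1],(400,300))]))
E
```

```text
released 11.01 [ 0.599  -0.1742  0.2767] op 0.0292 gf 0.0 ft [ 0.2 -0.5 -0.6]
at bar 13.41 [0.5171 0.211  0.1215] op 0.0452 gf 0.0 ft [ 0.3  0.1 -0.4]
gripped 13.78 [0.5177 0.2116 0.1226] op 0.0145 gf 40.0 ft [0.9 0.2 5.7]
lifted 14.94 [0.5157 0.2111 0.2742] op 0.0142 gf 39.8 ft [ 0.5  0.4 -3.6]
before tip 17.03 [ 0.4201 -0.1926  0.1956] op 0.0146 gf 39.7 ft [ 0.3 -0.2 -2.4]
over place 18.36 [ 0.5598 -0.1782  0.1949] op 0.0144 gf 39.7 ft [ 0.1  0.5 -2.4]
down 18.82 [ 0.5601 -0.1781  0.1774] op 0.0147 gf 41.0 ft [ 0.2 -0.3  4.6]
```

View pics/cB.png

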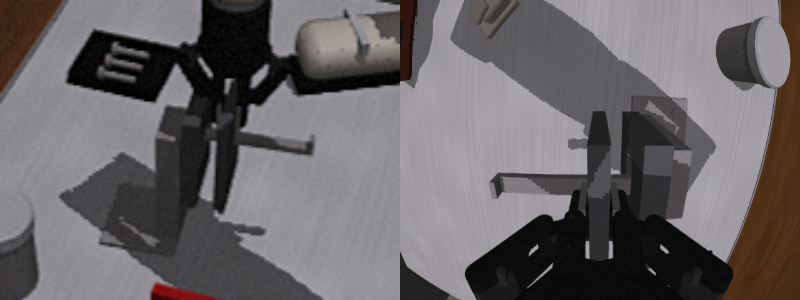

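The thick plate hangs upright at the post, at (190,150) in the left half, and the 15 mm plate rests on the arm at (230,150). I'll release it and fetch C.

Run:
```python
from h import *
release(.0535,.015)
pick([.5777,.2028],.010)
carry(.087)
move_l(on(.087,ZH-.003),.04,max_force=3); st("down")
release(.087,.010)
look("C"); im,_=get_image("wrist")
a=cv2.imread("pics/sideC.png")[60:190,260:440]; cv2.imwrite("pics/cC.png",np.hstack([cv2.resize(a,(400,300)),cv2.resize(im[:,:,::-1],(400,300))]))
```

```text
released 20.35 [ 0.5607 -0.1783  0.2766] op 0.024 gf 0.0 ft [ 0.   1.4 -1.3]
at bar 22.74 [0.5783 0.2024 0.1216] op 0.045 gf 0.0 ft [-0.7  0.6  0.2]
gripped 23.15 [0.5788 0.203  0.1225] op 0.0097 gf 39.8 ft [-0.1  0.4  5.6]
lifted 24.31 [0.5769 0.2026 0.2741] op 0.0097 gf 39.5 ft [-0.4 -0.2 -1.9]
before tip 26.43 [ 0.4201 -0.1927  0.1956] op 0.0094 gf 39.6 ft [ 0.1 -0.3 -0.5]
over place 27.48 [ 0.5266 -0.1816  0.195 ] op 0.0091 gf 39.6 ft [ 0.9 -0.9 -1.6]
down 27.94 [ 0.5268 -0.1817  0.1778] op 0.0093 gf 40.4 ft [-1.   0.   4.3]
released 29.31 [ 0.5273 -0.1818  0.2765] op 0.0189 gf 0.0 ft [-0.2  0.2  0.1]
```

View pics/cC.png

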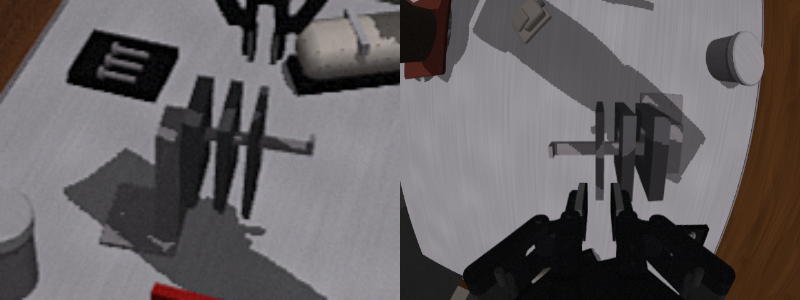

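All three plates hang upright on the arm. Next I'll push them back with the fingers straddling the arm and bearing on the side strips.

Run:
```python
from h import *
R=[np.pi,0,hy]
q=inverse_kinematics(on(.122,.2765),R); print(np.round(q,2))
movep(on(.122,.2765),R); gripper_to(.05); move_l(on(.122,.146),.12,max_force=8); st("down")
print(move_l(on(.050,.146),.04,max_force=10)); o=observe(); st("pushed")
print("s",(root-np.array(o["eef_pos"][:2]))@e)
look("P"); im,_=get_image("wrist")
a=cv2.imread("pics/sideP.png")[60:190,260:440]; cv2.imwrite("pics/cP.png",np.hstack([cv2.resize(a,(400,300)),cv2.resize(im[:,:,::-1],(400,300))]))
```

```text
[-0.51 -0.05  1.73 -0.    1.46  0.96]
down 32.47 [ 0.4928 -0.1856  0.1469] op 0.0498 gf 0.0 ft [0.4 0.3 0. ]
True
pushed 33.94 [ 0.5565 -0.1783  0.1453] op 0.0501 gf 0.0 ft [-0.7 -0.7  0.2]
s 0.05728860265994286
```

View pics/cP.png

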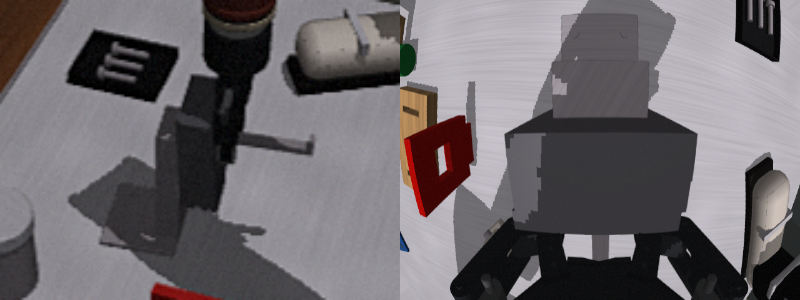

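The stack is now packed against the post: in the right half of the picture, the plates appear as one block at (600,160). The force reading fell back after the stop, so I'll give one more slow press, withdraw and measure.

Run:
```python
from h import *
print(move_l(on(.048,.146),.02,max_force=12)); o=observe(); st("pressed"); print("s",(root-np.array(o["eef_pos"][:2]))@e)
hold(.3); st("held")
move_l(on(.075,.146),.04); move_l(on(.085,.2765),.15); movep(on(.12,.34),[np.pi,0,np.pi/2+hy]); hold(.5); st("clear")
c=get_calibration("wrist"); im,d=get_image("wrist"); look("F")
P=wcloud(d,c).reshape(-1,3); P=P[np.isfinite(P).all(1)]
T=sel(P,.5,.66,-.26,-.1,.200,.215); rect(T,"tops")
s=(root-T[:,:2])@e; print("s range",np.percentile(s,[0,1,50,99,100]).round(4),"hist",np.histogram(s,np.arange(-.01,.06,.005))[0])
T=sel(P,.5,.68,-.26,-.1,.163,.176); s=(root-T[:,:2])@e; print("post/arm s",np.histogram(s,np.arange(-.04,.06,.005))[0])
a=cv2.imread("pics/sideF.png")[60:190,260:440]; cv2.imwrite("pics/cF.png",np.hstack([cv2.resize(a,(400,500),interpolation=2),cv2.resize(im[100:330,200:500,::-1],(400,500),interpolation=2)]))
```

```text
True
pressed 34.36 [ 0.5557 -0.1781  0.1445] op 0.0504 gf 0.0 ft [-2.  -0.9  2.8]
s 0.05810020495648376
held 34.66 [ 0.5554 -0.178   0.1442] op 0.0502 gf 0.0 ft [-1.9 -0.4  3.6]
clear 38.18 [ 0.4942 -0.185   0.34  ] op 0.0499 gf 0.0 ft [-0.9  1.3  0.5]
tops 4137 c [ 589.3 -174. ] s [46.5 93.5] ang 5.94 z [0.2071 0.2086 0.2098]
s range [0.0009 0.0022 0.026  0.0471 0.0475] hist [  0   0 280 411 428 428 436 443 434 453 468 356   0]
post/arm s [  0   0 116 215 212  12   0   0   2   5   4   6   5   4   2   6   6 226
  57]
```

View pics/cF.png

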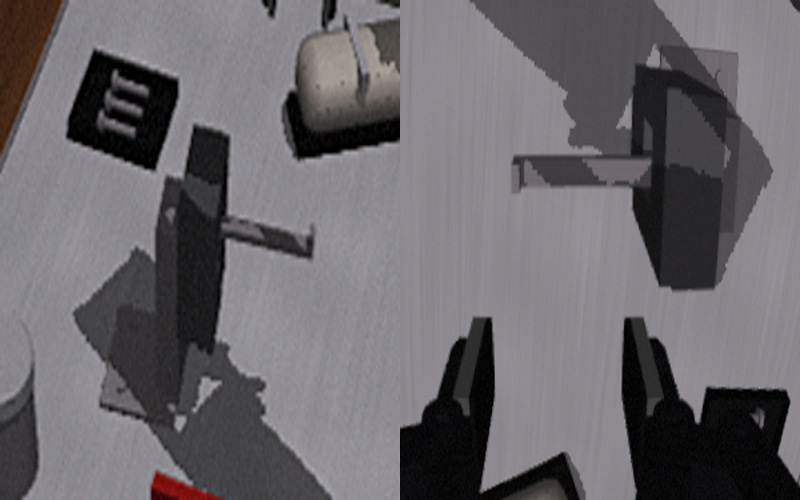

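The stack hangs upright with its tops level, and its 46 mm depth shows there are no gaps between the plates. To check contact with the post, I'll look from behind it.

Run:
```python
from h import *
movep(on(-.07,.33),[np.pi,0,np.pi/2+hy]); hold(.2)
c=get_calibration("wrist"); im,d=get_image("wrist")
P=wcloud(d,c).reshape(-1,3); P=P[np.isfinite(P).all(1)]
for l,z0,z1 in(("posttop",.166,.176),("tops",.203,.213),("back",.178,.200)):
    T=sel(P,.5,.68,-.24,-.1,z0,z1)
    if len(T): s=(root-T[:,:2])@e; print(l,len(T),np.percentile(s,[0,1,5,50,95,99,100]).round(4),"z",np.median(T[:,2]).round(4))
B=sel(P,.58,.64,-.24,-.1,.176,.203); s=(root-B[:,:2])@e; m=abs(s)<.01; print("tilt ds/dz",np.polyfit(B[m,2],s[m],1) if m.sum()>20 else m.sum())
cv2.imwrite("pics/cG.png",cv2.resize(im[100:340,170:490,::-1],(800,600),interpolation=2)); st("")
```

```text
posttop 2252 [-0.0287 -0.0284 -0.027  -0.0083  0.0993  0.1113  0.1144] z 0.1705
tops 4360 [0.0007 0.0012 0.0024 0.0227 0.0442 0.0462 0.0475] z 0.2087
back 551 [0.0005 0.0008 0.0011 0.0017 0.0368 0.0433 0.0465] z 0.1894
tilt ds/dz [-0.00500027  0.00270702]
 39.37 [ 0.6824 -0.1658  0.3315] op 0.0501 gf 0.0 ft [0.6 0.4 0.1]
```

View pics/cG.png

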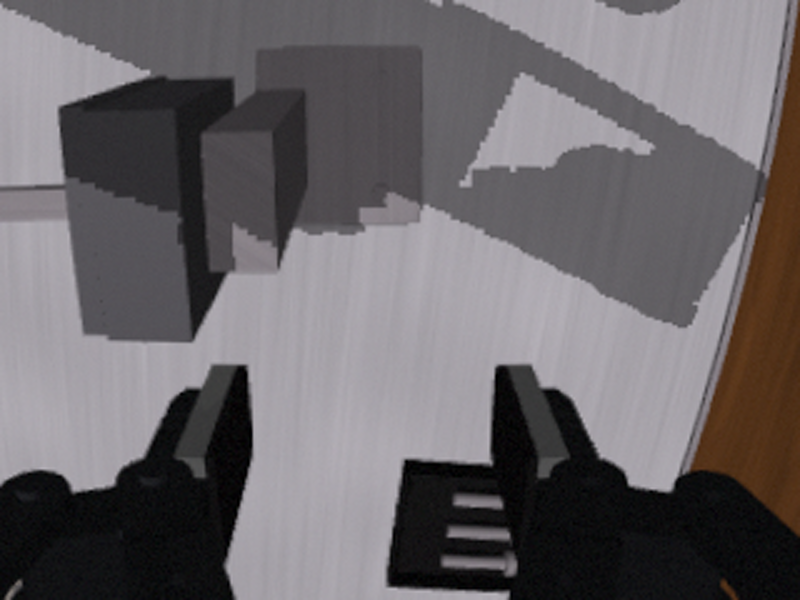

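The view from behind shows the stack at (130,210) flat against the post at (240,200). The post's front face is at s≈1.6 mm and the plate's back face at 1.7 mm, with no tilt. The gripper is clear, so I'm handing the job in.

```bash
python3 -c "
from plant import *
print(job_done())"
```

```text
the job is handed in; nothing more can be done
None
```

The three plates hang upright on the hook, face to face, hung in the order thickest, middle, thinnest, with the thickest flat against the post; the gripper is clear, nothing else was moved, and the job was handed in at about 39 s of the 72 s limit.

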